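# Pop the supply chest and put the paint pot in the tray

## Task

Fetch the round paint pot out of the closed supply chest and stand it upright in the empty middle well of the paint tray. The lid is on a push-to-release latch: press down gently near the middle of its front edge (the side towards the robot), feeling for the stop, without forcing it, then take your hand away at once and let the lid spring up and open fully by itself, untouched, before you reach in. Leave the lid open and do not disturb the tin in the chest, the two pots already in the tray, or the other things on the table.

Things in the scene. Friction and masses are not known exactly. Their poses are not given: they have to be found in the camera images.
- chest: Fixed plywood supply chest, open box 232 (x) x 252 (y) x 90 mm high, walls and floor 6 mm thick. Origin at the centre of its underside, z up, its x axis pointing from its front (the robot's side) to its back, where the lid is hinged. It stands at any place left or right on the table and is turned a little.
- lid (a joint): Hinge of the chest's grey lid, rad: 0 shut (top flush with the rim, latched), 1.9 fully open, leaning back, its end 290 mm above the table; a little below 0 while pressed in. A spring lifts it (about 3.5 N at the front edge), a damper slows it: front edge at most 110 mm/s, open in about 5 to 8 s. Past 0.25 rad it must not be touched. Follow its opening here.
- lid_hinge (a point): Middle of the lid's hinge line, at the chest's back, 4 mm below the rim. The lid panel reaches 214 mm forward from it, is 234 mm wide and 8 mm thick and lies inside the chest's walls. More than 20 N on the lid damages the latch. A dark latch striker hangs under the lid, mid-width, 190 mm from the hinge, 64 mm long; it swings up with the lid.
- lid_press (a point): Where to press, on the lid's top, mid-width, 14 mm behind its front edge. Latch lets go after 4 to 15 mm of travel: unknown, different each time, not visible. Until then 3 to 7 N resist; about 1.3 mm later comes a firm rubber stop (9 N/mm). Press slowly down until 9 to 12 N are felt, no further, then draw straight up faster than the lid, which rises as soon as it is freed.
- pot: The loose paint pot to fetch: white plastic cylinder with a grey cap, 36 mm in diameter, 60 mm high, 50 to 100 g. Origin at the centre of its underside, z up. It stands on the chest's floor, about 55 mm left or right of the chest's middle line, with at least 45 mm free all round its axis (to the walls and the tin), its top 24 mm below the rim.
- tray: Fixed grey plastic tray, 56 (x) x 162 (y) x 28 mm high, walls and floor 4 mm thick, divided into three wells in a row along its y axis, 52.7 mm apart, each 48 x 48 mm inside. Origin at the centre of its underside, z up.
- well (a point): Centre of the floor of the tray's empty middle well, 4 mm above the table; the well is 24 mm deep.
- tin: Bystander: loose flat aluminium tin, 60 x 45 x 25 mm, lying in the chest beside the pot. Origin at the centre of its underside.
- pot_left: Bystander: a pot just like the one to fetch, already standing in the tray's well at +y of the tray. Origin at the centre of its underside.
- pot_right: Bystander: a pot just like the one to fetch, already standing in the tray's well at -y of the tray. Origin at the centre of its underside.
- tape: Bystander: loose roll of paper tape, 100 mm in diameter, 24 mm high, lying on the table. Origin at the centre of its underside.
- eraser: Bystander: loose white eraser, 50 x 22 x 13 mm, on the table near the robot. Origin at the centre of its underside.
- cup: Bystander: loose clear cup, 72 mm across, 100 mm high, at the far side of the table. Origin at the centre of its underside.
- bottle: Bystander: loose green bottle, 60 mm in diameter, 160 mm high, at the left of the table. Origin at the centre of its underside.
There are look-alikes about, which are no part of the job. Leave any green, purple or turquoise look-alike of the tray alone.

How it is judged:
On the way, in this order (a step that is already met when the one before it is completed fails the run):
1. the lid has sprung open (past 1.5 rad) with nothing touching it (value of joint lid above 1.5 rad and contact force between anything else and lid below 0.5 N), for 0.2 s.
2. the pot is lifted out of the chest (z of pot in the frame of chest above 0.07 m), for 0.1 s.
At the end, for the whole second after the job is handed in: The lid stands open past 1.5 rad; the pot stands at rest on the floor of the tray's middle well (axis within 12 mm of its centre, underside within 4 mm of its floor, upright within 0.1 rad); nothing else has been disturbed (value of joint lid above 1.5 rad and horizontal distance between pot and well below 0.012 m and z of pot in the frame of well below 0.004 m and angle between pot's own z axis and vertical below 0.1 rad and linear speed of pot below 0.02 m/s); the robot touches nothing.
It fails at once if the lid is pressed with more than 20 N (contact force between any of the fingers, the arm and lid above 20 N).
It fails at once if the robot touches the lid (over 1 N) once it has risen past 0.25 rad (value of joint lid above 0.25 rad and contact force between any of the fingers, the arm and lid above 1 N).
It fails at once if the tin in the chest is pushed more than 25 mm (distance of tin from where it was at the start of the episode above 0.025 m).
It fails at once if a pot already in the tray is lifted out, tipped or pushed (distance of any of pot_left, pot_right from where it was at the start of the episode above 0.02 m or angle between any of pot_left, pot_right's own z axis and vertical above 0.4 rad).
It fails at once if tape, eraser, cup or bottle is moved more than 30 mm (distance of any of tape, eraser, cup, bottle from where it was at the start of the episode above 0.03 m).
It also fails if it takes over 64 s, if anything falls off the work surface, if the arm or the gripper's body presses on something with over 40 N, if the wrist force passes 120 N, or if a joint passes its speed limit or range.

## Robot

A 6-joint arm with a two-finger parallel gripper is mounted at the origin on the work surface. World frame = base frame: x ahead of the robot, y to its left, z up, the work surface at z = 0. Lengths are in m, angles in rad, forces in N, time in s.
With the tool pointing down it reaches from about 0.35 to 0.975 m from the base axis. Payload 4.9 kg.
Tool frame: the origin (TCP) lies between the finger pads; the fingertips stand 14 mm ahead of it and the grasp point (between the pads) lies 5 mm behind it (manip.tcp_to_tips is the distance from the TCP to the fingertips, in m); z points along the fingers, y is the line along which they close (so a half turn about z gives the same grasp; the last joint's range is limited). The gripper opens to 85 mm and grips with 20 to 120 N. Pads are 22 mm wide; open, the fingers measure 114 mm over their backs; the gripper's body (76 mm by 85 mm) begins 54 mm behind the grasp point. The pads swing forward as they close: fully open they stand 13 mm farther back than shut.
Start: joints at [1.158, 0.053, 1.613, -0, 1.476, -0.119], TCP at [0.181, 0.598, 0.245] pointing down, gripper open.
Joint ranges: [-3.01, 3.01], [-1.01, 2.22], [0.06, 2.58], [-1.02, 4.17], [0.09, 2.62], [-3.14, 3.14]. Speed limits (rad/s): [2.57, 2.57, 3.14, 3.14, 3.14, 3.14].

## Interface

Orientations are given as a unit quaternion [w, x, y, z].
In Python, from plant import manip gives the robot as it stands.
- The arm moves only by the tool servo_tool, never from a script. Its argument "moves" is a list that holds one entry, the list of rows, each a list of 7 numbers: the shift along the tool's x, y, z in mm, then the turn, a rotation vector about the tool's x, y, z in degrees, then the finger opening in mm, from 0 to 85.4. In form: [[[x, y, z, ax, ay, az, fingers], ...]]. A call has 1 to 12 rows; each row shifts and turns the commanded pose from where the row before left it, along the tool's axes as they then stand; what a row does not reach is not made up. A row lasts 1/8 s, in which the tool goes at most 62.5 mm and 10.7 degrees, less where a joint would pass 70% of its speed; a pose out of reach is approached as far as the arm can. A call with a gripper value outside its range is refused whole. The fingers move at their own pace and stop on an object; the grip force is fixed at half the most. Time passes only in rows, so rows that do not move let the fingers close. It gives the time, the measured TCP pose, the force, the opening and the grip force at its end, in the units of the state.
- manip.state(): the state, without advancing time (a new reading comes with each control period).
- manip.grab_frame(name): name is "side" or "top"; returns a dict with "image" (400x640x3 uint8, blue, green, red), "mtx" (3x3 intrinsics, pixels), "dist_coeffs" ([k1, k2, p1, p2, k3] as OpenCV has them; the pictures are not rectified), "eye" and "rotation" of the camera in the world. Camera axes: x right, y down, z forward; pixel columns grow to the right and rows downward; lengths in m; the calibration is good to about 2 mm. A picture is of the moment at which its call begins. There is no depth.
- manip.job_done(): hands the job in; it is judged then, once.
The state is a dict: "time": time; "joint_pos": joint angles; "joint_vel": joint speeds; "joint_efforts": joint torques, N m; "tool_pos": TCP position; "tool_rot": TCP orientation; "contact_force": force on the tool from outside, world axes, zero at the start; "ft_torque": the same for the moment, N m; "gripper_width": opening from 0.0 (shut) to 1.0 (fully open); "grasp_force": force on a finger pad.
Only numpy, scipy, OpenCV 4.12 (cv2) and the standard library are available. Lean on these libraries where they do the work, as an engineer would, in place of code of your own. Each camera call takes 0.05 s, during which the arm holds its last target. There are 200 camera calls.

## Working session

There is one attempt and no reset: what is moved stays moved. The work goes in short steps, Python scripts to look and compute and a tool call to move; the robot and the scene stay as the last step left them, time stands still between calls to the robot, and variables do not carry over. Pictures are saved under pics/ and viewed, at most 10 in all, crops included, and the job is handed in when it is done.

Besides the shell and the picture viewer there is one more tool, called after "Call:" as name(argument=value, ...) on one line, values as JSON. servo_tool: Moves the arm, as the interface text tells. Its arguments: {"type":"object","properties":{"moves":{"type":"array"}},"required":["moves"]}

```bash
mkdir -p pics; cat > h.py <<'E'
import numpy as np, cv2
from plant import manip
def grab(n,f):
    d=manip.grab_frame(n); cv2.imwrite(f,d["image"]); 
    np.savez(f[:-4]+'.npz',**d); return d
def ray(f,uv,z):
    d=np.load(f[:-4]+'.npz')
    p=cv2.undistortPoints(np.array([[uv]],float),d["mtx"],d["dist_coeffs"])[0,0]
    R=np.array(d["rotation"]); 
    if R.shape!=(3,3): raise Exception(R)
    v=R@np.array([p[0],p[1],1]); e=np.array(d["eye"])
    return e+v*(z-e[2])/v[2]
def proj(f,P):
    d=np.load(f[:-4]+'.npz'); R=d["rotation"]
    rv=cv2.Rodrigues(R.T)[0]; t=-R.T@d["eye"]
    return cv2.projectPoints(np.array(P,float).reshape(-1,3),rv,t,d["mtx"],d["dist_coeffs"])[0][:,0]
E
python3 - <<'E'
from h import *
for n in("top","side"):
    d=grab(n,f'pics/{n}0.png'); print(n,d["eye"],np.round(d["rotation"],3).tolist(),d["mtx"][0][0])
print(manip.state())
E
```

```text
top [0.33533213 0.00833259 1.13171515] [-0.076, 0.716, -0.69, 0.072] 376.67155888621056
side [ 0.00376911 -0.64502736  1.01064732] [-0.338, 0.88, -0.31, 0.125] 364.82314114002804
{'time': 0.1, 'joint_pos': array([ 1.15798430e+00,  5.33148465e-02,  1.61419100e+00, -1.50759230e-05,
        1.47599351e+00, -1.18998205e-01]), 'joint_vel': array([-0.00011687,  0.00011816, -0.00398021,  0.00157766, -0.00166453,
       -0.00066465]), 'joint_efforts': array([ 1.24311155e-04, -3.94902384e+01, -3.71363533e+01, -1.30043154e-04,
        3.88435597e-03, -2.21786468e-05]), 'tool_pos': array([0.18078287, 0.59770787, 0.24415055]), 'tool_rot': array([-2.43284873e-04,  1.46378285e-01,  9.89228229e-01, -9.21818997e-04]), 'contact_force': array([ 0.08142889, -0.43337393, -0.26004926]), 'ft_torque': array([-0.00651045,  0.01794924, -0.01782917]), 'grasp_force': 0.0, 'gripper_width': 0.998761103640161}
```

View pics/top0.png

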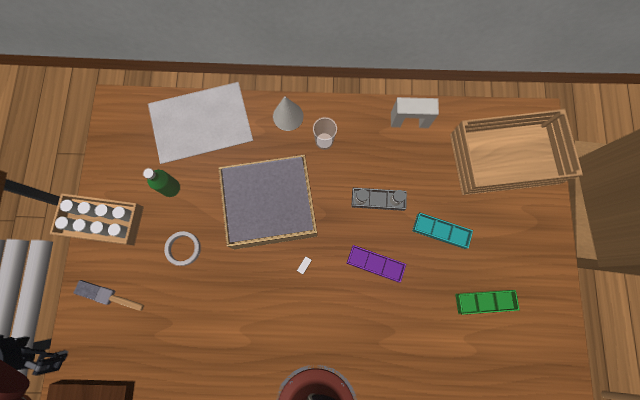

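View pics/side0.png

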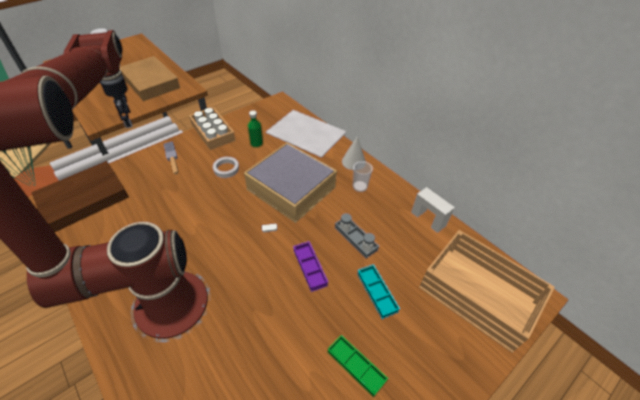

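The top view shows the chest at about (268,200), with corners (220,168), (304,156), (316,233) and (229,245), and the grey tray at (379,199). The rotation is a quaternion, so I'll fix the helper and enlarge the crop.

```bash
python3 - <<'E'
s=open('h.py').read()
s=s.replace("import numpy as np, cv2","import numpy as np, cv2\nfrom scipy.spatial.transform import Rotation as Ro\ndef RM(q): return Ro.from_quat(np.roll(q,-1)).as_matrix()")
s=s.replace('R=np.array(d["rotation"]); \n    if R.shape!=(3,3): raise Exception(R)\n','R=RM(d["rotation"])\n').replace('R=d["rotation"]\n','R=RM(d["rotation"])\n')
open('h.py','w').write(s)
E
python3 - <<'E'
from h import *
im=cv2.imread('pics/top0.png')
cv2.imwrite('pics/c1.png',cv2.resize(im[145:255,212:422],None,fx=3.8,fy=3.8,interpolation=cv2.INTER_CUBIC))
f='pics/top0.png'
for uv in [(220,168),(304,156),(316,233),(229,245)]: print(ray(f,uv,.09))
print(ray(f,(379,199),.028))
E
```

```text
[0.64874542 0.29687344 0.09      ]
[0.69387717 0.05679048 0.09      ]
[0.47059441 0.01385815 0.09      ]
[0.42883537 0.25237916 0.09      ]
[ 0.58793561 -0.17087033  0.028     ]
```

View pics/c1.png

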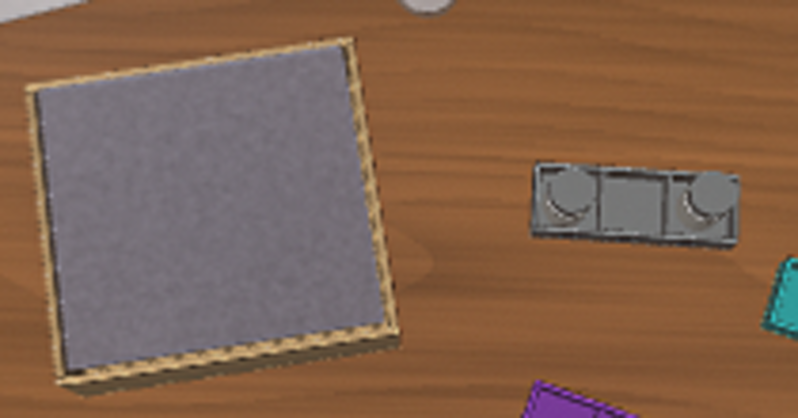

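In the crop, the chest rim corners are TL (26,88), TR (352,38), BR (398,333) and BL (58,382). The tray rim corners are (535,163), (740,174), (737,240) and (532,232), and the middle well is at about (632,203).

```bash
cat >> h.py <<'E'
from scipy.optimize import least_squares
def fit(f,loc,uv,x0):
    loc=np.array(loc,float);uv=np.array(uv,float)
    def W(p,l): 
        c,s=np.cos(p[2]),np.sin(p[2]); return np.c_[p[0]+c*l[:,0]-s*l[:,1],p[1]+s*l[:,0]+c*l[:,1],l[:,2]]
    r=least_squares(lambda p:(proj(f,W(p,loc))-uv).ravel(),x0)
    return r.x,np.round(r.fun,1),lambda l:W(r.x,np.atleast_2d(np.array(l,float)))
E
python3 - <<'E'
from h import *
f='pics/top0.png'
cv=lambda l:(np.array(l)+.5)/3.8-.5+np.array([212,145])
x,y,z=.116,.126,.09
p,r,W=fit(f,[(x,y,z),(x,-y,z),(-x,-y,z),(-x,y,z)],cv([(26,88),(352,38),(398,333),(58,382)]),[.56,.155,-.18])
print('chest',p,r); print('press',W([[-.090,0,.09],[ .110,0,.086],[-.116,0,.09]])) 
# hinge at x=+.110-? lid 214 long
x,y,z=.028,.081,.028
p2,r,W2=fit(f,[(x,y,z),(x,-y,z),(-x,-y,z),(-x,y,z)],cv([(535,163),(740,174),(737,240),(532,232)]),[.58,-.17,0])
print('tray',p2,r)
print(ray(f,cv((632,203)),.004))
# green check
print(proj(f,W2([[0,0,.004]])), manip.state()['tool_pos'])
print(2*np.degrees(np.arctan2(.146378,.989228)))
print('bottle',ray(f,(165,185),.0),'tape',ray(f,(182,248),.012),'cup',ray(f,(325,135),0),'cone',ray(f,(288,118),.05))
E
```

```text
chest [0.56228952 0.15713201 0.18943471] [-0.4 -1.1  0.4 -0.6  0.5  0.2 -0.4  1.3]
press [[0.47389955 0.14018468 0.09      ]
 [0.67032172 0.17784543 0.086     ]
 [0.44836467 0.13528878 0.09      ]]
tray [ 0.59161032 -0.17069424 -0.01499745] [-0.2 -0.1 -0.3 -0.3  0.5  0.5  0.  -0.1]
[ 0.59628955 -0.1715452   0.004     ]
[[377.66572322 199.53247983]] [0.18078287 0.59770787 0.24415055]
16.83418078225997
bottle [0.61482575 0.48601909 0.        ] tape [0.42228618 0.40810935 0.012     ] cup [ 0.79746439 -0.00299848  0.        ] cone [0.82844766 0.11308813 0.05      ]
```

Call:
servo_tool(moves=[[[0,0,0,0,0,-9.2,0],[0,0,0,0,0,-9.2,0],[0,0,0,0,0,-9.25,0],[-20,-50,0,0,0,0,0],[-20,-50,0,0,0,0,0],[-20,-50,0,0,0,0,0],[-20,-50,0,0,0,0,0],[-20,-50,0,0,0,0,0],[-20,-50,0,0,0,0,0],[-20,-50,0,0,0,0,0],[-20,-50,0,0,0,0,0],[-20,-50,0,0,0,0,0]]])

```text
time: 1.6
tool_pos: [0.4427, 0.1883, 0.2449]
tool_rot: [-0.0, -0.094, 0.996, 0.0]
contact_force: [0.7, 0.1, -0.7]
gripper_width: 0.006
grasp_force: 0.0
```

Call:
servo_tool(moves=[[[-10,-26,20,0,0,0,0],[-11,-27,40,0,0,0,0],[0,0,40,0,0,0,0],[0,0,20,0,0,0,0],[0,0,0,0,0,0,0],[0,0,0,0,0,0,0]]])

```text
time: 2.35
tool_pos: [0.4733, 0.142, 0.1263]
tool_rot: [0.001, -0.094, 0.996, 0.0]
contact_force: [-0.4, -0.1, -0.0]
gripper_width: 0.002
grasp_force: 0.0
```

```bash
python3 - <<'E'
from h import *
s=manip.state();print(s['tool_pos'],s['contact_force'],manip.tcp_to_tips)
E
```

```text
[0.47334247 0.14200884 0.12625725] [-0.40586269 -0.11759987 -0.01508895] 0.014
```

Call:
servo_tool(moves=[[[0,0,8,0,0,0,0],[0,0,7,0,0,0,0],[0,0,4,0,0,0,0],[0,0,1,0,0,0,0],[0,0,1,0,0,0,0],[0,0,0,0,0,0,0],[0,0,0,0,0,0,0]]])

```text
time: 3.22
tool_pos: [0.4729, 0.1419, 0.1045]
tool_rot: [0.0, -0.094, 0.996, -0.0]
contact_force: [-0.7, -0.2, -0.1]
gripper_width: 0.002
grasp_force: 0.0
```

Call:
servo_tool(moves=[[[0,0,1,0,0,0,0],[0,0,1,0,0,0,0],[0,0,0,0,0,0,0]]])

```text
time: 3.6
tool_pos: [0.473, 0.1419, 0.1027]
tool_rot: [0.0, -0.094, 0.996, -0.0]
contact_force: [-1.4, -0.1, 3.8]
gripper_width: -0.002
grasp_force: 1.8
```

Call:
servo_tool(moves=[[[0,0,1,0,0,0,0],[0,0,1,0,0,0,0],[0,0,0,0,0,0,0]]])

```text
time: 3.98
tool_pos: [0.473, 0.1419, 0.1003]
tool_rot: [0.0, -0.094, 0.996, 0.0]
contact_force: [0.3, 0.7, 2.2]
gripper_width: 0.003
grasp_force: 1.8
```

Call:
servo_tool(moves=[[[0,0,1,0,0,0,0],[0,0,0,0,0,0,0]]])

```text
time: 4.22
tool_pos: [0.473, 0.1419, 0.0993]
tool_rot: [0.0, -0.094, 0.996, 0.0]
contact_force: [0.8, 0.6, 3.2]
gripper_width: -0.003
grasp_force: 1.8
```

Call:
servo_tool(moves=[[[0,0,1,0,0,0,0],[0,0,0,0,0,0,0]]])

```text
time: 4.47
tool_pos: [0.473, 0.1419, 0.0983]
tool_rot: [0.0, -0.094, 0.996, 0.0]
contact_force: [0.6, 0.4, 3.1]
gripper_width: 0.003
grasp_force: 1.8
```

Call:
servo_tool(moves=[[[0,0,1,0,0,0,0],[0,0,0,0,0,0,0]]])

```text
time: 4.72
tool_pos: [0.473, 0.1419, 0.0973]
tool_rot: [0.0, -0.094, 0.996, 0.0]
contact_force: [0.4, -0.4, 3.3]
gripper_width: 0.001
grasp_force: 1.8
```

Call:
servo_tool(moves=[[[0,0,1,0,0,0,0],[0,0,0,0,0,0,0]]])

```text
time: 4.97
tool_pos: [0.473, 0.1419, 0.0963]
tool_rot: [0.0, -0.094, 0.996, 0.0]
contact_force: [0.2, -0.5, 3.8]
gripper_width: -0.001
grasp_force: 1.8
```

Call:
servo_tool(moves=[[[0,0,1,0,0,0,0],[0,0,0,0,0,0,0]]])

```text
time: 5.22
tool_pos: [0.473, 0.1419, 0.0953]
tool_rot: [0.0, -0.094, 0.996, 0.0]
contact_force: [1.7, 0.4, 4.0]
gripper_width: 0.001
grasp_force: 1.8
```

Call:
servo_tool(moves=[[[0,0,1,0,0,0,0],[0,0,0,0,0,0,0]]])

```text
time: 5.48
tool_pos: [0.473, 0.1419, 0.0943]
tool_rot: [0.0, -0.094, 0.996, 0.0]
contact_force: [2.5, 0.3, 3.6]
gripper_width: -0.001
grasp_force: 1.8
```

Call:
servo_tool(moves=[[[0,0,1,0,0,0,0],[0,0,0,0,0,0,0]]])

```text
time: 5.72
tool_pos: [0.473, 0.1419, 0.0934]
tool_rot: [0.0, -0.094, 0.996, 0.0]
contact_force: [0.9, 0.2, 4.0]
gripper_width: 0.0
grasp_force: 1.8
```

Call:
servo_tool(moves=[[[0,0,1,0,0,0,0],[0,0,0,0,0,0,0]]])

```text
time: 5.98
tool_pos: [0.473, 0.1419, 0.0926]
tool_rot: [0.0, -0.094, 0.996, -0.0]
contact_force: [2.2, 0.2, 4.7]
gripper_width: 0.0
grasp_force: 2.4
```

Call:
servo_tool(moves=[[[0,0,0.8,0,0,0,0],[0,0,0,0,0,0,0]]])

```text
time: 6.22
tool_pos: [0.4731, 0.1419, 0.0919]
tool_rot: [0.0, -0.094, 0.996, 0.0]
contact_force: [0.8, 0.6, 4.9]
gripper_width: 0.005
grasp_force: 2.6
```

Call:
servo_tool(moves=[[[0,0,0.8,0,0,0,0],[0,0,0,0,0,0,0]]])

```text
time: 6.48
tool_pos: [0.4731, 0.1419, 0.0911]
tool_rot: [0.0, -0.094, 0.996, 0.0]
contact_force: [1.1, 1.0, 5.4]
gripper_width: -0.001
grasp_force: 2.6
```

Call:
servo_tool(moves=[[[0,0,0.8,0,0,0,0],[0,0,0,0,0,0,0]]])

```text
time: 6.72
tool_pos: [0.4732, 0.1419, 0.0903]
tool_rot: [0.0, -0.094, 0.996, 0.0]
contact_force: [1.5, 0.9, 5.3]
gripper_width: -0.002
grasp_force: 2.5
```

Call:
servo_tool(moves=[[[0,0,0.8,0,0,0,0],[0,0,0,0,0,0,0]]])

```text
time: 6.98
tool_pos: [0.4732, 0.1419, 0.0895]
tool_rot: [0.0, -0.094, 0.996, 0.0]
contact_force: [2.0, 0.2, 4.5]
gripper_width: -0.0
grasp_force: 2.5
```

Call:
servo_tool(moves=[[[0,0,0.8,0,0,0,0],[0,0,0,0,0,0,0]]])

```text
time: 7.22
tool_pos: [0.4732, 0.1419, 0.0889]
tool_rot: [0.0, -0.094, 0.996, 0.0]
contact_force: [0.7, 0.2, 6.1]
gripper_width: 0.001
grasp_force: 3.1
```

Call:
servo_tool(moves=[[[0,0,0.6,0,0,0,0],[0,0,0,0,0,0,0]]])

```text
time: 7.48
tool_pos: [0.4733, 0.1419, 0.0886]
tool_rot: [0.0, -0.094, 0.996, 0.0]
contact_force: [-0.8, 0.5, 8.1]
gripper_width: 0.001
grasp_force: 4.1
```

Moved 0.3 mm for a 2 N rise, so this is the stop. I'll go a little further.

Call:
servo_tool(moves=[[[0,0,0.6,0,0,0,0],[0,0,0,0,0,0,0]]])

```text
time: 7.72
tool_pos: [0.4733, 0.1419, 0.0883]
tool_rot: [0.0, -0.094, 0.996, -0.0]
contact_force: [0.2, 0.4, 9.5]
gripper_width: 0.001
grasp_force: 5.0
```

Call:
servo_tool(moves=[[[0,0,-40,0,0,0,0],[0,0,-50,0,0,0,0],[0,0,-50,0,0,0,0],[0,0,-50,0,0,0,0],[0,0,-50,0,0,0,0],[30,0,-30,0,0,0,0],[30,0,0,0,0,0,0],[0,0,0,0,0,0,0]]])

```text
time: 8.72
tool_pos: [0.4124, 0.1304, 0.3562]
tool_rot: [-0.001, -0.094, 0.996, -0.0]
contact_force: [-0.2, 0.8, 0.0]
gripper_width: -0.001
grasp_force: 0.0
```

Call:
servo_tool(moves=[[[0,50,0,0,0,0,0],[0,50,0,0,0,0,0],[0,50,0,0,0,0,0],[0,50,0,0,0,0,0],[0,0,0,0,0,0,52],[0,0,0,0,0,0,52],[0,0,0,0,0,0,52],[0,0,0,0,0,0,52],[0,0,0,0,0,0,52],[0,0,0,0,0,0,52],[0,0,0,0,0,0,52],[0,0,0,0,0,0,52]]])

```text
time: 10.22
tool_pos: [0.3763, 0.3271, 0.3571]
tool_rot: [0.0, -0.094, 0.996, 0.0]
contact_force: [0.6, 0.5, -0.3]
gripper_width: 0.607
grasp_force: 0.0
```

Call:
servo_tool(moves=[[[0,0,0,0,0,0,52],[0,0,0,0,0,0,52],[0,0,0,0,0,0,52],[0,0,0,0,0,0,52],[0,0,0,0,0,0,52],[0,0,0,0,0,0,52],[0,0,0,0,0,0,52],[0,0,0,0,0,0,52],[0,0,0,0,0,0,52],[0,0,0,0,0,0,52],[0,0,0,0,0,0,52],[0,0,0,0,0,0,52]]])

```text
time: 11.72
tool_pos: [0.3764, 0.3271, 0.3571]
tool_rot: [0.0, -0.094, 0.996, 0.0]
contact_force: [0.2, 0.2, 0.3]
gripper_width: 0.609
grasp_force: 0.0
```

Call:
servo_tool(moves=[[[0,0,0,0,0,0,52],[0,0,0,0,0,0,52],[0,0,0,0,0,0,52],[0,0,0,0,0,0,52],[0,0,0,0,0,0,52],[0,0,0,0,0,0,52],[0,0,0,0,0,0,52],[0,0,0,0,0,0,52],[0,0,0,0,0,0,52],[0,0,0,0,0,0,52],[0,0,0,0,0,0,52],[0,0,0,0,0,0,52]]])

```text
time: 13.22
tool_pos: [0.3763, 0.3271, 0.3571]
tool_rot: [-0.0, -0.094, 0.996, 0.0]
contact_force: [0.8, 0.4, -0.3]
gripper_width: 0.609
grasp_force: 0.0
```

```bash
python3 - <<'E'
from h import *
grab('top','pics/top1.png');grab('side','pics/side1.png')
a=cv2.imread('pics/top1.png')[80:280,150:450];b=cv2.imread('pics/side1.png')[60:260,200:500]
cv2.imwrite('pics/c2.png',cv2.resize(np.vstack([a,b]),None,fx=1.5,fy=1.5,interpolation=cv2.INTER_CUBIC))
E
```

```text
(no output)
```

View pics/c2.png

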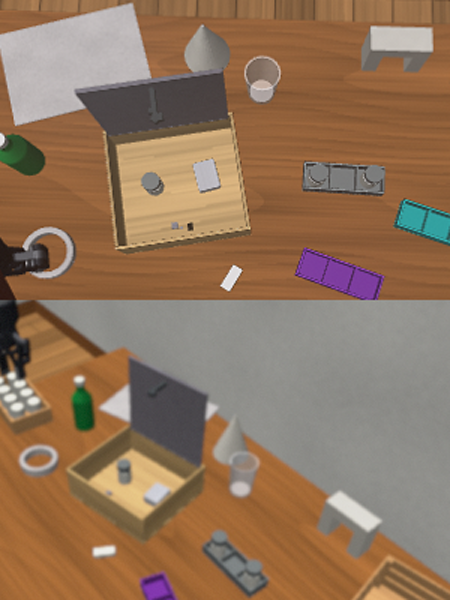

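The lid is open. The pot is at about (251,201) in the top view, left of the chest's middle line, with the tin to its right. Next is a closer look at the pot and the tray.

```bash
python3 - <<'E'
from h import *
a=cv2.imread('pics/top1.png');b=cv2.imread('pics/side1.png')
A=np.hstack([a[180:230,225:275],a[175:225,350:410]]); B=b[205:255,325:385]
z=lambda i,k:cv2.resize(i,None,fx=k,fy=k,interpolation=cv2.INTER_CUBIC)
t=z(A,7); s=np.zeros((250,770,3),np.uint8); s[:, :250]=z(b[140:190,255:305],5); s[:,250:550]=z(B,5)
cv2.imwrite('pics/c3.png',np.vstack([t[:350],s]))
E
```

```text
(no output)
```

View pics/c3.png

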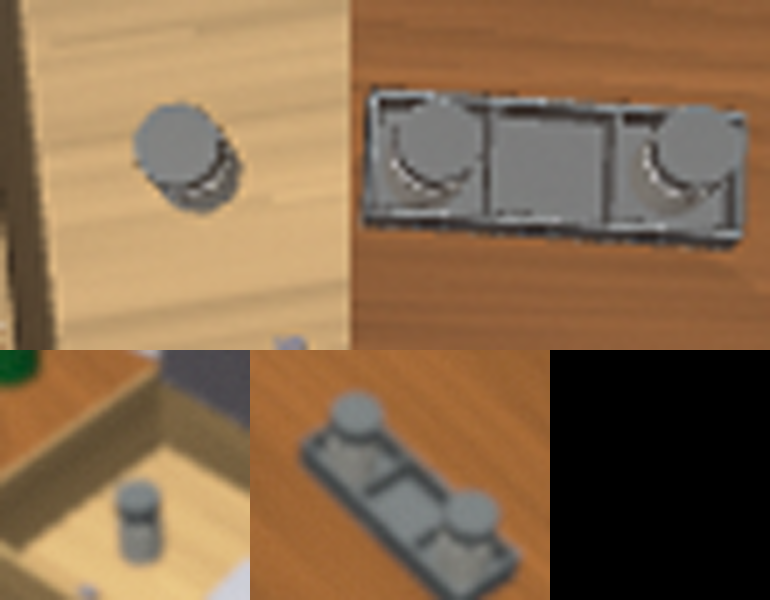

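In the crop, the cap centre is (178,144) from the top and (138,496) from the side. The tray corners are (372,90), (747,112), (741,238) and (363,219), its caps are at (440,140) and (700,147), and the well centre is about (548,166).

```bash
python3 - <<'E'
from h import *
f='pics/top1.png';g='pics/side1.png'
T=lambda l:(np.array(l,float)+.5)/7-.5+np.array([350-50,175]) 
S=lambda l,o:(np.array(l,float)-[o[2],350]+.5)/5-.5+np.array(o[:2])
pt=ray(f,(np.array([178,144])+.5)/7-.5+[225,180],.066); ps=ray(g,S((138,496),(255,140,0)),.066)
print('pot',pt,ps)
x,y,z=.028,.081,.028
p,r,W=fit(f,[(x,y,z),(x,-y,z),(-x,-y,z),(-x,y,z)],T([(372,90),(747,112),(741,238),(363,219)]),[.59,-.17,0])
print('tray',p,r)
for c in [(440,140),(700,147)]: print('cap top',ray(f,T(c),.064))
for c in [(357,411),(469,512)]: print('cap side',ray(g,S(c,(325,205,250)),.064))
print('well',ray(f,T((548,166)),.004),ray(g,S((408,506),(325,205,250)),.004))
c,s=np.cos(.1894),np.sin(.1894); P=(pt+ps)/2; d=P[:2]-[.5623,.1571]; print('chest frame',c*d[0]+s*d[1],-s*d[0]+c*d[1])
tp=manip.state()['tool_pos'];X=np.array([-c,-s]);Y=np.array([-s,c]);d=P[:2]-tp[:2];print('move',d@X*1e3,d@Y*1e3,tp)
E
```

```text
pot [0.56240984 0.20839487 0.066     ] [0.56357829 0.20767648 0.066     ]
tray [ 0.59082957 -0.17057765 -0.02388811] [-0.4  0.  -0.2 -0.   0.5  0.2  0.1 -0.3]
cap top [ 0.59117536 -0.11691972  0.064     ]
cap top [ 0.59203995 -0.2245632   0.064     ]
cap side [ 0.59386784 -0.11563822  0.064     ]
cap side [ 0.59308104 -0.22280241  0.064     ]
well [ 0.59554701 -0.17127091  0.004     ] [ 0.60131064 -0.16618134  0.004     ]
chest frame 0.01027129894283643 0.04989413887126458
move -160.91154338920308 -152.03152189345656 [0.37633712 0.32705371 0.35711012]
```

Call:
servo_tool(moves=[[[0,0,0,0,0,10.2,52],[0,0,0,0,0,10.2,52],[0,0,0,0,0,10.2,52],[0,0,0,0,0,10.2,52],[0,0,0,0,0,10.2,52],[0,0,0,0,0,10.2,52],[0,0,0,0,0,10.2,52],[0,0,0,0,0,10.2,52],[0,0,0,0,0,10.2,52],[0,0,0,0,0,10.2,52],[0,0,0,0,0,0,52]]])

```text
time: 14.7
tool_pos: [0.3763, 0.327, 0.3571]
tool_rot: [0.0, 0.714, 0.701, -0.0]
contact_force: [-0.2, -0.4, 0.4]
gripper_width: 0.612
grasp_force: 0.0
```

Call:
servo_tool(moves=[[[-29,47,0,0,0,0,52],[-29,47,0,0,0,0,52],[-29,47,0,0,0,0,52],[-28.5,48,0,0,0,0,52],[0,0,50,0,0,0,52],[0,0,50,0,0,0,52],[0,0,50,0,0,0,52],[0,0,40,0,0,0,52],[0,0,0,0,0,0,52],[0,0,0,0,0,0,52]]])

```text
time: 15.95
tool_pos: [0.564, 0.2079, 0.1691]
tool_rot: [0.001, 0.714, 0.7, 0.001]
contact_force: [0.1, 0.3, 0.4]
gripper_width: 0.608
grasp_force: 0.0
```

```bash
python3 - <<'E'
from h import *
grab('top','pics/top2.png');grab('side','pics/side2.png')
a=cv2.imread('pics/top2.png')[130:250,200:340];b=cv2.imread('pics/side2.png')[80:200,220:360]
cv2.imwrite('pics/c4.png',cv2.resize(np.hstack([a,b]),None,fx=2.8,fy=2.8,interpolation=cv2.INTER_CUBIC))
s=manip.state();print(s['tool_pos'],s['joint_pos'])
E
```

```text
[0.56459098 0.20811504 0.1703268 ] [2.29530380e-01 5.18461917e-02 1.74158402e+00 3.88501334e-06
 1.34319073e+00 2.49352833e-01]
```

View pics/c4.png

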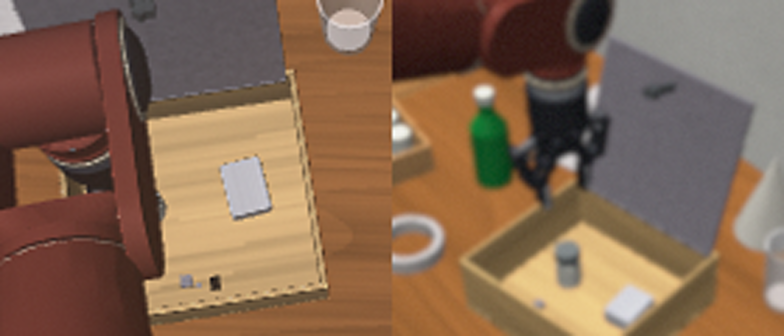

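The side view shows the pot standing free below the open fingers, which are clear of the lid. I'll descend and grip.

Call:
servo_tool(moves=[[[0,-1,30,0,0,0,52],[0,0,30,0,0,0,52],[0,0,30,0,0,0,52],[0,0,20,0,0,0,52],[0,0,10,0,0,0,52],[0,0,0,0,0,0,52],[0,0,0,0,0,0,52]]])

```text
time: 16.92
tool_pos: [0.5629, 0.2079, 0.0485]
tool_rot: [0.001, 0.714, 0.7, 0.001]
contact_force: [-0.1, -0.5, 0.5]
gripper_width: 0.605
grasp_force: 0.0
```

Call:
servo_tool(moves=[[[0,0,0,0,0,0,30],[0,0,0,0,0,0,30],[0,0,0,0,0,0,30],[0,0,0,0,0,0,30],[0,0,0,0,0,0,30],[0,0,0,0,0,0,30]]])

```text
time: 17.68
tool_pos: [0.5631, 0.208, 0.0487]
tool_rot: [0.001, 0.714, 0.7, 0.001]
contact_force: [0.4, 0.0, 6.2]
gripper_width: 0.405
grasp_force: 60.0
```

Call:
servo_tool(moves=[[[0,0,-10,0,0,0,30],[0,0,-25,0,0,0,30],[0,0,-40,0,0,0,30],[0,0,-40,0,0,0,30],[0,0,-25,0,0,0,30],[0,0,0,0,0,0,30],[0,0,0,0,0,0,30]]])

```text
time: 18.55
tool_pos: [0.561, 0.2074, 0.1854]
tool_rot: [-0.001, 0.714, 0.7, -0.001]
contact_force: [0.0, 0.2, -1.7]
gripper_width: 0.406
grasp_force: 59.8
```

Call:
servo_tool(moves=[[[-20,2,0,0,0,0,30],[-40,4,0,0,0,0,30],[-45,4,0,0,0,0,30],[-45,4,0,0,0,0,30],[-45,5,0,0,0,0,30],[-45,4,0,0,0,0,30],[-45,4,0,0,0,0,30],[-45,4,0,0,0,0,30],[-30,3,0,0,0,0,30],[-18,2,0,0,0,0,30],[0,0,0,0,0,0,30],[0,0,0,0,0,0,30]]])

```text
time: 20.05
tool_pos: [0.5898, -0.1702, 0.1867]
tool_rot: [-0.001, 0.714, 0.7, 0.0]
contact_force: [0.6, 1.0, -0.6]
gripper_width: 0.403
grasp_force: 59.8
```

```bash
python3 - <<'E'
from h import *
d=grab('side','pics/side3.png');grab('top','pics/top3.png')
s=manip.state();tp=s['tool_pos'];print(tp,s['contact_force'],s['gripper_width'],s['tool_rot'])
b=proj('pics/side3.png',[[tp[0],tp[1],tp[2]-.036]]);print(b)
cv2.imwrite('pics/c5.png',np.hstack([cv2.resize(cv2.imread(f'pics/{n}3.png')[y:y+130,x:x+130],None,fx=3,fy=3,interpolation=cv2.INTER_CUBIC) for n,y,x in(('side',150,290),('top',130,310))]))
E
```

```text
[ 0.59004166 -0.16984026  0.18694358] [ 0.39071271 -0.22917933 -1.32033099] 0.4054223131443434 [-2.36153251e-04  7.13869055e-01  7.00279170e-01  1.83081195e-05]
[[359.13269753 210.08108158]]
```

View pics/c5.png

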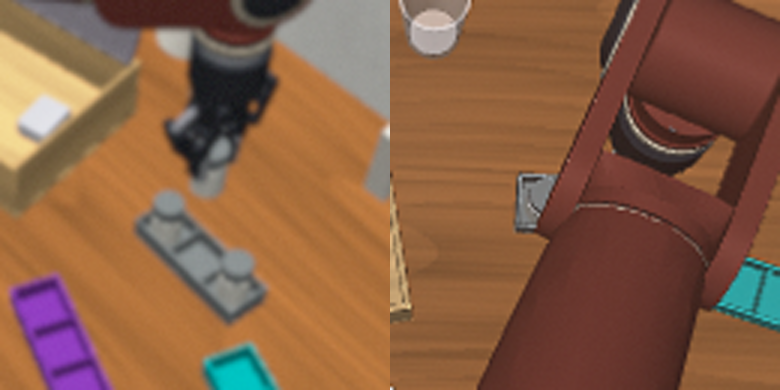

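The pot hangs upright in the fingers, with its underside at about (358.7,213) against an expected (359,212.5). I'll lower it.

Call:
servo_tool(moves=[[[-1,2,20,0,0,0,30],[0,0,35,0,0,0,30],[0,0,30,0,0,0,30],[0,0,20,0,0,0,30],[0,0,10,0,0,0,30],[0,0,5,0,0,0,30],[0,0,5,0,0,0,30],[0,0,4,0,0,0,30],[0,0,4,0,0,0,30],[0,0,3,0,0,0,30],[0,0,0,0,0,0,30],[0,0,0,0,0,0,30]]])

```text
time: 21.65
tool_pos: [0.5922, -0.172, 0.0512]
tool_rot: [0.0, 0.714, 0.7, 0.0]
contact_force: [-0.1, 0.4, -0.8]
gripper_width: 0.407
grasp_force: 59.8
```

Call:
servo_tool(moves=[[[1,0,1.5,0,0,0,30],[0,0,1.5,0,0,0,30],[0,0,1,0,0,0,30],[0,0,0,0,0,0,30],[0,0,0,0,0,0,30]]])

```text
time: 22.28
tool_pos: [0.5921, -0.171, 0.0471]
tool_rot: [0.0, 0.714, 0.7, 0.0]
contact_force: [0.6, -0.1, -0.9]
gripper_width: 0.404
grasp_force: 59.8
```

Call:
servo_tool(moves=[[[0,0,0.6,0,0,0,30],[0,0,0.4,0,0,0,30],[0,0,0,0,0,0,30]]])

```text
time: 22.65
tool_pos: [0.5922, -0.1711, 0.0467]
tool_rot: [0.0, 0.714, 0.7, -0.0]
contact_force: [-1.9, 1.1, 4.1]
gripper_width: 0.408
grasp_force: 60.0
```

Floor contact. I'll release and retreat upwards.

Call:
servo_tool(moves=[[[0,0,0,0,0,0,42],[0,0,0,0,0,0,50],[0,0,0,0,0,0,54],[0,0,0,0,0,0,54],[0,0,-15,0,0,0,54],[0,0,-30,0,0,0,54],[0,0,-50,0,0,0,54],[0,0,-50,0,0,0,54],[0,0,-30,0,0,0,54],[-50,-20,0,0,0,0,54],[-50,-20,0,0,0,0,54],[-50,-20,0,0,0,0,54]]])

```text
time: 24.15
tool_pos: [0.5286, -0.3211, 0.2228]
tool_rot: [0.001, 0.714, 0.7, 0.0]
contact_force: [-0.1, 0.5, 0.4]
gripper_width: 0.636
grasp_force: 0.0
```

Call:
servo_tool(moves=[[[-50,-20,0,0,0,0,54],[-50,-20,0,0,0,0,54],[0,0,0,0,0,0,54],[0,0,0,0,0,0,54],[0,0,0,0,0,0,54]]])

```text
time: 24.78
tool_pos: [0.4876, -0.4178, 0.2215]
tool_rot: [0.0, 0.714, 0.7, 0.0]
contact_force: [-0.7, 0.7, 0.3]
gripper_width: 0.635
grasp_force: 0.0
```

```bash
python3 - <<'E'
from h import *
grab('side','pics/side4.png');grab('top','pics/top4.png')
cv2.imwrite('pics/c6.png',np.hstack([cv2.resize(cv2.imread(f'pics/{n}4.png')[y:y+160,x:x+200],None,fx=2,fy=2,interpolation=cv2.INTER_CUBIC) for n,y,x in(('side',110,225),('top',90,210))]))
E
```

```text
(no output)
```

View pics/c6.png

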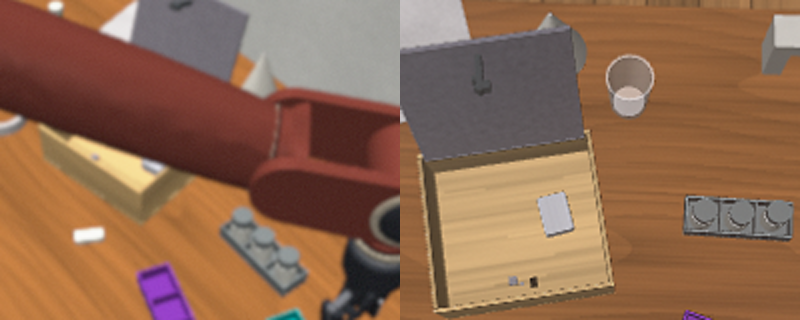

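The tray now holds three upright pots in a row, with the fetched one in the middle at about (740,213) in the crop. The lid is open and the tin hasn't moved.

```bash
python3 -c "
from plant import manip
print(manip.job_done())"
```

```text
the job is handed in; nothing more can be done
None
```

The paint pot is standing in the tray's middle well, the lid is open and the last pictures showed nothing else moved; I handed the job in at about 25 s, and no verdict came back.

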